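Load the drilled block onto the part-presence switch

TASK

Load the drilled steel block into the welding fixture: set it down, without dropping it, inside the low guide strips so that it lies flat on the two rest bars, its long side running along them, and its end holds the hinged switch lever fully down. Then let go of it.

Things in the scene. Friction and masses are not known exactly. Their poses are not given: they have to be found in the camera images.
- drilled_block: Heavy dark steel block, 50 (x) x 62 (y) x 36 mm high, about 0.8 kg, 12 mm hole in its top; the only solid block of its size, flat on the table left of the bench vice. Origin: centre of its underside; z up, y along its long side; a half turn makes no difference. Grip across its 50 mm. The vice, 235 mm tall, stands between it and the fixture: carry it over that or pass in front.
- nest_centre (a point): Centre of the nest of the fixed dark steel fixture (110 x 170 mm), 24 mm above the table, level with the tops of two rest bars that run along its y at x = +-17 mm; the block's origin belongs here. Low strips, 5 mm above the bars, enclose 70 (x) x 82 mm (y): 10 mm of play each side. z up; +y points to the grey switch body (82 mm away, 7 mm above the bars).
- switch_lever (a joint): Hinged steel lever of the limit switch, 12 mm wide, 42 mm long, between the rest bars, sloping up into the nest from a hinge 58 mm along +y of its centre. 0 = sprung fully up; grows (rad) as it is pressed down; about 0.34 with its roller flush with the bars' tops; stop at 0.42. Light spring, under 2 N at the roller: the block's weight holds it down.
- lever_roller (a point): Axis of the black 12 mm roller at the lever's free end; when up it is 8 mm above the bars' tops (the roller's top 14 mm) and about 18 mm along +y of the nest centre, so it comes under the block's +y end.
There are look-alikes about, which are no part of the job. What is shaped like the drilled_block but pink or yellow is not meant.

How it is judged:
At the end, for the whole second after the job is handed in: The drilled block rests still, upright and flat on the rest bars (height within 3 mm, tilt below 0.06 rad), its origin within 18 mm of the nest centre horizontally and its long side within 0.35 rad of the bars' direction, and the switch lever is held down beyond 0.29 rad (horizontal distance between drilled_block and nest_centre below 0.018 m and z of drilled_block in the frame of nest_centre between -0.003 and 0.003 m and angle between drilled_block's own z axis and vertical below 0.06 rad and angle between the y axis of drilled_block and the y axis of nest_centre, either way round below 0.35 rad and value of joint switch_lever above 0.29 rad and linear speed of drilled_block below 0.02 m/s); the robot touches nothing.
It fails at once if the block is dropped (it falls freely, out of the fingers, faster than 0.7 m/s: a fall of about 25 mm) (linear speed of drilled_block above 0.7 m/s and contact force between drilled_block and the fingers below 0.1 N).
It also fails if it takes over 45 s, if anything falls off the work surface, if the arm or the gripper's body presses on something with over 40 N, if the wrist force passes 120 N, or if a joint passes its speed limit or range.

ROBOT

A 6-joint arm with a two-finger parallel gripper is mounted at the origin on the work surface; the furniture and walls round the work are solid. World frame = base frame: x ahead of the robot, y to its left, z up, the work surface at z = 0. Lengths are in m, angles in rad, forces in N, time in s.
With the tool pointing down it reaches from about 0.35 to 0.775 m from the base axis. Payload 5.5 kg.
Tool frame: the origin (TCP) lies midway between the tips of the shut fingers; the grasp point (between the pads) lies 19 mm behind it; z points along the fingers, y is the line along which they close (so a half turn about z gives the same grasp; the last joint's range is limited). The gripper opens to 85 mm and grips with 20 to 120 N. Pads are 22 mm wide; open, the fingers measure 114 mm over their backs; the gripper's body (76 mm by 85 mm) begins 54 mm behind the grasp point. The pads swing forward as they close: fully open they stand 13 mm farther back than shut.
Start: joints at [1.039, 0.313, 0.046, 1.304, 0, 1.431], TCP at [0.22, 0.531, 0.205] pointing down, gripper open.
Joint ranges: [-2.76, 2.76], [-0.86, 1.69], [-1.03, 1.26], [-2.2, 2.34], [-1.47, 1.5], [-3.14, 3.14]. Speed limits (rad/s): [2.57, 2.57, 3.14, 3.14, 3.14, 3.14].

INTERFACE

Orientations are given as a unit quaternion [w, x, y, z].
In Python, from workcell import telemetry, imaging, env gives the robot as it stands. The module is installed in compiled form; this text tells all that it offers.
- The arm moves only by the tool step_arm, never from a script. Its argument "moves" is a list of rows, each a list of 3 entries, a list of its own where there are three numbers: the shift along the tool's x, y, z in mm, then the turn, a rotation vector about the tool's x, y, z in rad, then the finger opening in mm, from 0 to 85.4. A call has 1 to 8 rows; each row is the pose to reach, as a shift and turn from the pose commanded when the call began, along the tool's axes at that moment; what a row does not reach only later rows make up. A row lasts 1/12 s, in which the tool goes at most 41.7 mm and 7.16 degrees, less where a joint would pass 70% of its speed; a pose out of reach is approached as far as the arm can. A call with a gripper value outside its range is refused whole. The fingers move at their own pace and stop on an object; "grip_force" is the grip in N (left out, the last holds). Time passes only in rows, so rows that repeat a pose let the fingers close. It gives the time, the measured TCP pose, the force, the opening and the grip force at its end, in the units of the state.
- telemetry.get_state(): the state, without advancing time (a new reading comes with each control period).
- imaging.read_camera(name): name is "scene" or "top" or "wrist"; returns the picture (384x512x3 uint8, red, green, blue); there is no depth.
- imaging.camera_params(name): a dict with "camera_matrix" (3x3 intrinsics, pixels), "pose" (4x4, takes a point from camera to world coordinates). Camera axes: x right, y up, looking along -z (the intrinsics and any distortion apply to the point x, -y, -z); pixel columns grow to the right and rows downward; lengths in m; the calibration is good to about 2 mm. A picture is of the moment at which its call begins: read the wrist's pose just before it. camera_params takes no time and is no camera call; for the wrist camera it gives the pose at the moment of the call.
- env.hand_in(): hands the job in; it is judged then, once.
The state is a dict: "clock": time; "joint_pos": joint angles; "qvel": joint speeds; "tau": joint torques, N m; "tcp_pos": TCP position; "orientation": TCP orientation; "wrist_force": force on the tool from outside, world axes, zero at the start; "ft_torque": the same for the moment, N m; "finger_gap": finger opening in m; "grip_force": force on a finger pad.
Only numpy, scipy, OpenCV 4.12 (cv2) and the standard library are available. Lean on these libraries where they do the work, as an engineer would, in place of code of your own. Each camera call takes 0.05 s, during which the arm holds its last target. There are 200 camera calls.

## Working session

There is one attempt and no reset: what is moved stays moved. The work goes in short steps, Python scripts to look and compute and a tool call to move; the robot and the scene stay as the last step left them, time stands still between calls to the robot, and variables do not carry over. Pictures are saved under pics/ and viewed, at most 10 in all, crops included, and the job is handed in when it is done.

Besides the shell and the picture viewer there is one more tool, called by a JSON object that holds its "name" and its "arguments". step_arm: Moves the arm, as the interface text tells. Its arguments: {"type":"object","properties":{"moves":{"type":"array"},"grip_force":{"type":"number"}},"required":["moves"]}

```bash
mkdir -p pics; cat > h.py <<'E'
import numpy as np, cv2
from workcell import telemetry, imaging, env
def snap(n,f):
    P=imaging.camera_params(n); im=imaging.read_camera(n); cv2.imwrite(f,im[:,:,::-1]); return im,P
def ray(P,u,v,z):
    K=np.array(P["camera_matrix"]);T=np.array(P["pose"])
    d=np.linalg.inv(K)@[u,v,1]; d=T[:3,:3]@(d*[1,-1,-1]); o=T[:3,3]
    return o+d*(z-o[2])/d[2]
def proj(P,p):
    K=np.array(P["camera_matrix"]);T=np.array(P["pose"])
    c=T[:3,:3].T@(np.array(p)-T[:3,3])*[1,-1,-1]; q=K@c; return q[:2]/q[2]
E
python3 - <<'E'
from h import *
a,P=snap("top","pics/top.png"); b,Q=snap("scene","pics/scene.png")
print(P,Q,telemetry.get_state())
E
```

```text
{'camera_matrix': array([[381.69826414,   0.        , 257.93661765],
       [  0.        , 381.69826414, 186.97973084],
       [  0.        ,   0.        ,   1.        ]]), 'pose': array([[-0.104361  ,  0.97226798, -0.20929348,  0.24656813],
       [-0.99453772, -0.10242008,  0.02012097,  0.02896502],
       [-0.00187288,  0.2102501 ,  0.97764584,  0.9589757 ],
       [ 0.        ,  0.        ,  0.        ,  1.        ]])} {'camera_matrix': array([[349.21897145,   0.        , 256.0820987 ],
       [  0.        , 349.21897145, 193.76842032],
       [  0.        ,   0.        ,   1.        ]]), 'pose': array([[-9.10072226e-01,  2.21530296e-01, -3.50275422e-01,
         8.32685107e-02],
       [-4.14449149e-01, -4.85085175e-01,  7.70015764e-01,
         8.01813979e-01],
       [ 6.68405907e-04,  8.45941311e-01,  5.33275587e-01,
         5.83880500e-01],
       [ 0.00000000e+00,  0.00000000e+00,  0.00000000e+00,
         1.00000000e+00]])} {'clock': 0.1, 'joint_pos': array([1.03939389e+00, 3.13916114e-01, 4.51099016e-02, 1.30359985e+00,
       4.00507158e-05, 1.43123065e+00]), 'qvel': array([ 0.0012361 , -0.00358017,  0.00287749, -0.00105241, -0.00123488,
        0.00105094]), 'tau': array([ 2.62168338e-03, -4.81726170e+01,  2.99243993e+01,  1.27205194e-02,
       -7.40716519e-05, -1.11836377e-05]), 'tcp_pos': array([0.2193146 , 0.53100614, 0.20461038]), 'orientation': array([-2.83892064e-04,  1.94667380e-01,  9.80868983e-01, -7.53402897e-04]), 'wrist_force': array([ 0.87267037, -0.5269809 , -0.25256492]), 'ft_torque': array([-0.02017627,  0.02084421,  0.03757223]), 'grip_force': 0.0, 'finger_gap': 0.08505330945697598}
```

View pics/top.png

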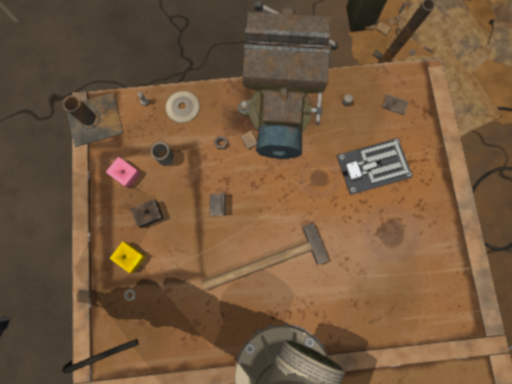

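View pics/scene.png

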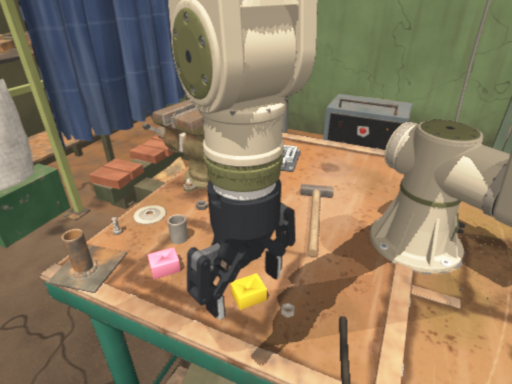

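The top view shows a dark block with a hole at (148,213). Look-alikes are the pink block (123,172), the yellow block (127,257), a small grey piece (220,205) and a plate (395,104). The fixture is at (374,165), with its white or grey switch at (354,170). I choose (148,213) and will check it in a crop.

```bash
python3 - <<'E'
from h import *
a=cv2.imread("pics/top.png"); 
c=np.hstack([cv2.resize(a[180:250,100:240],(700,350),interpolation=cv2.INTER_CUBIC)])
d=cv2.resize(a[130:200,325:425],(350,245),interpolation=cv2.INTER_CUBIC); 
o=np.zeros((600,700,3),np.uint8); o[:350]=c; o[350:595,:350]=d
o[350:595,350:700]=cv2.resize(a[150:255,90:240],(350,245))
cv2.imwrite("pics/crop1.png",o)
P=imaging.camera_params("top")
for n,u,v,z in [("dark",148,213,.036),("pink",123,172,.036),("yel",127,257,.036),("grey",218,205,.02),("sw",354,170,.031),("nest",384,162,.024),("vice",280,140,.1)]: print(n,ray(P,u,v,z))
E
```

```text
dark [0.40768895 0.28339932 0.036     ]
pink [0.51748097 0.34094359 0.036     ]
yel [0.30721971 0.33781089 0.036     ]
grey [0.41233468 0.11338512 0.02      ]
sw [ 0.46332053 -0.23443348  0.031     ]
nest [ 0.4777226  -0.31544691  0.024     ]
vice [ 0.53797975 -0.05244468  0.1       ]
```

View pics/crop1.png

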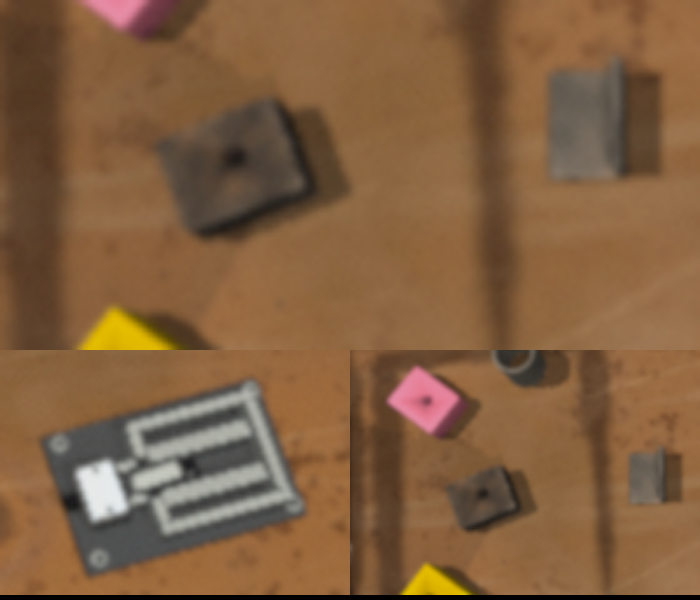

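The crop shows the dark block with its hole, corners roughly at (132,210), (154,200) and (161,217), long side toward the left. The fixture's switch is at its left end, with the nest to the right. Next I work out the geometry and the first move.

```bash
cat >> h.py <<'E'
from scipy.spatial.transform import Rotation as R
def rel(p,yaw,s=None):
    """shift mm / rotvec from measured pose to TCP p, tool down, with tool y at world angle yaw (mod pi)"""
    s=s or telemetry.get_state(); q=s["orientation"]; A=R.from_quat([q[1],q[2],q[3],q[0]])
    best=None
    for k in range(-2,3):
        y=np.array([np.cos(yaw+k*np.pi),np.sin(yaw+k*np.pi),0]); z=np.array([0,0,-1.]); x=np.cross(y,z)
        r=(A.inv()*R.from_matrix(np.c_[x,y,z])).as_rotvec()
        if best is None or np.linalg.norm(r)<np.linalg.norm(best): best=r
    return np.round(A.inv().apply(np.array(p)-s["tcp_pos"])*1000,1), np.round(best,3)
E
python3 - <<'E'
from h import *
P=imaging.camera_params("top")
c=lambda u,v:ray(P,100+u/5,180+v/5,.036)[:2]
k=[c(160,148),c(268,100),c(305,185)]
d=k[0]-k[1]; e=k[2]-k[1]; print(d,e,np.linalg.norm(d),np.linalg.norm(e),np.degrees(np.arctan2(d[1],d[0])),np.degrees(np.arctan2(e[1],e[0])),(k[0]+k[2])/2)
f=lambda u,v,z=.024:ray(P,325+u/3.5,130+(v-350)/3.5,z)[:2]
S=[f(130,425),f(250,388),f(295,500),f(165,530)]
print(S,np.mean(S,0)); d=S[0]-S[1]; print(np.degrees(np.arctan2(d[1],d[0])))
B=[f(42,437,.008),f(255,382,.008),f(302,512,.008),f(90,575,.008)];print(B,np.mean(B,0));
W=imaging.camera_params("wrist"); s=telemetry.get_state(); q=s["orientation"]; A=R.from_quat([q[1],q[2],q[3],q[0]]).as_matrix()
print(W["camera_matrix"][0],"cam in tool",A.T@(W["pose"][:3,3]-s["tcp_pos"]),A.T@W["pose"][:3,:3],A)
m=(k[0]+k[2])/2
yaw=np.arctan2(e[1],e[0]); print(yaw,rel([m[0],m[1],.16],yaw))
E
```

```text
[-0.01830583  0.05364646] [-0.04391509 -0.01593586] 0.05668373720554017 0.046717089070719774 108.84122361388415 -160.05523027572156 [0.40736099 0.28714561]
[array([ 0.51124633, -0.26479635]), array([ 0.53004001, -0.35697406]), array([ 0.44296899, -0.37393916]), array([ 0.43085791, -0.2770675 ])] [ 0.47877831 -0.31819427]
101.52382402450796
[array([ 0.51344005, -0.20349077]), array([ 0.53914672, -0.3681428 ]), array([ 0.43686534, -0.38423015]), array([ 0.40664184, -0.22269024])] [ 0.47402349 -0.29463849]
[283.22537514   0.         254.85786073] cam in tool [ 0.07457147 -0.00032471 -0.16884018] [[-1.42159160e-03  9.56212478e-01  2.92669911e-01]
 [ 9.99998886e-01  1.49235655e-03 -1.85189346e-05]
 [-4.54475895e-04  2.92669559e-01 -9.56213534e-01]] [[-9.24209061e-01  3.81885963e-01 -8.50247777e-04]
 [ 3.81886819e-01  9.24208087e-01 -1.36745002e-03]
 [ 2.63595903e-04 -1.58850812e-03 -9.99998704e-01]]
-2.7934907533490527 (array([-266.9, -153.5,   44.8]), array([-0.002,  0.   ,  0.831]))
```

{"name": "step_arm", "arguments": {"moves": [[[-267,-153,45],[0,0,0.83],85],[[-267,-153,45],[0,0,0.83],85],[[-267,-153,45],[0,0,0.83],85],[[-267,-153,45],[0,0,0.83],85],[[-267,-153,45],[0,0,0.83],85],[[-267,-153,45],[0,0,0.83],85],[[-267,-153,45],[0,0,0.83],85],[[-267,-153,45],[0,0,0.83],85]]}}

```text
clock: 0.77
tcp_pos: [0.4096, 0.2845, 0.1594]
orientation: [0.0, 0.576, 0.817, -0.001]
wrist_force: [0.0, -0.5, 0.4]
finger_gap: 0.0851
grip_force: 0.0
```

{"name": "step_arm", "arguments": {"moves": [[[0,0,0],[0,0,0],85],[[0,0,0],[0,0,0],85],[[0,0,0],[0,0,0],85]]}}

```text
clock: 1.02
tcp_pos: [0.4075, 0.2883, 0.1603]
orientation: [-0.0, 0.574, 0.819, -0.0]
wrist_force: [-0.5, 0.0, 0.1]
finger_gap: 0.0851
grip_force: 0.0
```

```bash
python3 - <<'E'
from h import *
print(telemetry.get_state())
snap("wrist","pics/w1.png")
P=imaging.camera_params("wrist"); np.savez("w1.npz",K=P["camera_matrix"],T=P["pose"])
E
```

```text
{'clock': 1.0167, 'joint_pos': array([ 4.54497084e-01,  1.86719096e-01, -2.32200651e-01,  1.15238922e+00,
        5.12661948e-04,  1.67621747e+00]), 'qvel': array([ 0.02440573, -0.00187274,  0.00466498, -0.00188593,  0.00160151,
       -0.00045278]), 'tau': array([-8.99263881e-01, -3.96122611e+01,  2.88415146e+01, -2.86718277e-02,
       -4.01704386e-02, -3.38246136e-03]), 'tcp_pos': array([0.40750563, 0.28833795, 0.16030615]), 'orientation': array([-3.48388676e-04,  5.73572319e-01,  8.19154847e-01, -1.00158444e-04]), 'wrist_force': array([-0.45225856,  0.04231836,  0.09500692]), 'ft_torque': array([-0.00160498, -0.01042842, -0.00210612]), 'grip_force': 0.0, 'finger_gap': 0.08506035884886104}
```

View pics/w1.png

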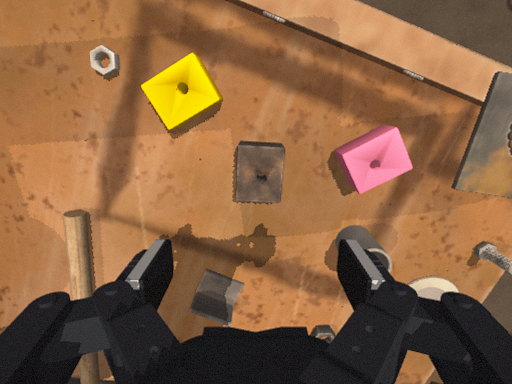

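The block with its hole is at (260,173), nearly aligned with the image axes, and clear of the yellow (182,90) and pink (375,160) blocks. I'll measure it by mask.

```bash
python3 - <<'E'
from h import *
a=cv2.imread("pics/w1.png"); d=np.load("w1.npz"); P=dict(camera_matrix=d["K"],pose=d["T"])
h=cv2.cvtColor(a,cv2.COLOR_BGR2HSV)
for smax,vmax in((110,140),(130,130)):
    m=((h[...,1]<smax)&(h[...,2]<vmax)).astype(np.uint8); r=np.zeros_like(m); r[130:215,222:300]=m[130:215,222:300]
    r=cv2.morphologyEx(r,cv2.MORPH_CLOSE,np.ones((7,7)))
    c=max(cv2.findContours(r,0,2)[0],key=cv2.contourArea)
    q=cv2.boxPoints(cv2.minAreaRect(c)); print(cv2.contourArea(c),q.tolist())
    w=np.array([ray(P,*p,.036)[:2] for p in q]); 
    L=[np.linalg.norm(w[i]-w[i-1]) for i in range(4)]; e=[w[i]-w[i-1] for i in range(4)]
    print(w.mean(0),L,[np.degrees(np.arctan2(*v[::-1])) for v in e])
print(proj(P,[.4074,.2871,.036]),ray(P,261,175,.036))
cv2.imwrite("pics/c2.png",cv2.resize(a[125:220,210:310],(600,570),interpolation=cv2.INTER_CUBIC))
E
```

```text
2667.0 [[233.85520935058594, 200.46206665039062], [237.37242126464844, 140.66897583007812], [284.7379150390625, 143.45516967773438], [281.220703125, 203.24826049804688]]
[0.41030094 0.29367555] [np.float64(0.0520700385674237), np.float64(0.06522575149045967), np.float64(0.04887708706896227), np.float64(0.06544216792555219)] [np.float64(-163.58492210899155), np.float64(105.56068243089751), np.float64(16.63309123511029), np.float64(-71.64029171482832)]
2704.0 [[231.97096252441406, 201.02467346191406], [236.97389221191406, 139.3222198486328], [285.03631591796875, 143.2191619873047], [280.03338623046875, 204.92161560058594]]
[0.40958264 0.29315086] [np.float64(0.05298960595813476), np.float64(0.06739318575042645), np.float64(0.049638547084417645), np.float64(0.06769795925658666)] [np.float64(-164.9344322506675), np.float64(104.25663163621444), np.float64(15.375976982107955), np.float64(-72.90250792729879)]
[254.60050737 177.6338931 ] [0.41282072 0.2921532  0.036     ]
```

View pics/c2.png

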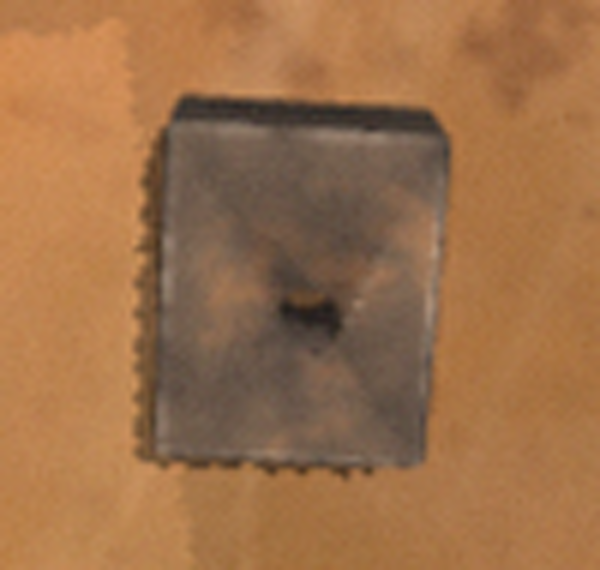

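The crop shows the block's top face, with corners at (172,122), (450,138), (425,465) and (157,455) and the hole at (312,310).

```bash
python3 - <<'E'
from h import *
d=np.load("w1.npz"); P=dict(camera_matrix=d["K"],pose=d["T"])
w=np.array([ray(P,210+u/6-.4,125+v/6-.4,.036)[:2] for u,v in[(172,122),(450,138),(425,465),(157,455)]])
e=[w[i]-w[i-1] for i in range(4)]
print(w.mean(0),[np.linalg.norm(v) for v in e],[np.degrees(np.arctan2(*v[::-1])) for v in e],ray(P,261.6,176.3,.036))
m=w.mean(0); x=(w[1]-w[0]+w[2]-w[3]); yaw=np.arctan2(x[1],x[0]); print(np.degrees(yaw),rel([*m,.06],yaw),rel([*m,.005],yaw))
E
```

```text
[0.41139899 0.29213884] [np.float64(0.06074282717986403), np.float64(0.04801688267381902), np.float64(0.059867536469988734), np.float64(0.04901281611272255)] [np.float64(106.41570500412627), np.float64(16.691093120287047), np.float64(-72.6426923340654), np.float64(-162.28172984546998)] [0.41391884 0.29103324 0.036     ]
17.20995336022217 (array([  1.7,   5. , 100.4]), array([-0.  , -0.  ,  0.05])) (array([  1.7,   5. , 155.4]), array([-0.  , -0.  ,  0.05]))
```

{"name": "step_arm", "arguments": {"moves": [[[2,5,40],[0,0,0.05],85],[[2,5,80],[0,0,0.05],85],[[2,5,110],[0,0,0.05],85],[[2,5,130],[0,0,0.05],85],[[2,5,145],[0,0,0.05],85],[[2,5,155],[0,0,0.05],85],[[2,5,155],[0,0,0.05],85],[[2,5,155],[0,0,0.05],85]]}}

```text
clock: 1.73
tcp_pos: [0.4114, 0.2925, 0.0056]
orientation: [-0.0, 0.593, 0.805, -0.0]
wrist_force: [0.8, 0.3, -0.1]
finger_gap: 0.0849
grip_force: 0.0
```

{"name": "step_arm", "arguments": {"moves": [[[0,0,0],[0,0,0],45],[[0,0,0],[0,0,0],45],[[0,0,0],[0,0,0],40],[[0,0,0],[0,0,0],40],[[0,0,0],[0,0,0],40],[[0,0,0],[0,0,0],40],[[0,0,0],[0,0,0],40],[[0,0,0],[0,0,0],40]], "grip_force": 80}}

```text
clock: 2.4
tcp_pos: [0.4155, 0.2932, 0.0087]
orientation: [0.002, 0.594, 0.804, 0.003]
wrist_force: [1.5, -1.3, 13.5]
finger_gap: 0.04
grip_force: 6.6
```

The gap is below 50 mm, so something is off. I'll look.

```bash
python3 - <<'E'
from h import *
a,_=snap("wrist","pics/w2.png"); b,_=snap("scene","pics/s2.png")
s=telemetry.get_state(); print({k:s[k] for k in("tcp_pos","wrist_force","finger_gap","grip_force")})
A=cv2.imread("pics/w2.png");B=cv2.imread("pics/s2.png")
cv2.imwrite("pics/v2.png",np.hstack([cv2.resize(A,(400,300)),cv2.resize(B[130:330,130:397],(400,300))]))
E
```

```text
{'tcp_pos': array([0.41546898, 0.29318428, 0.00867216]), 'wrist_force': array([ 0.93673777, -0.17834474, 13.13090268]), 'finger_gap': 0.03989840884530581, 'grip_force': 6.6261352866422385}
```

View pics/v2.png

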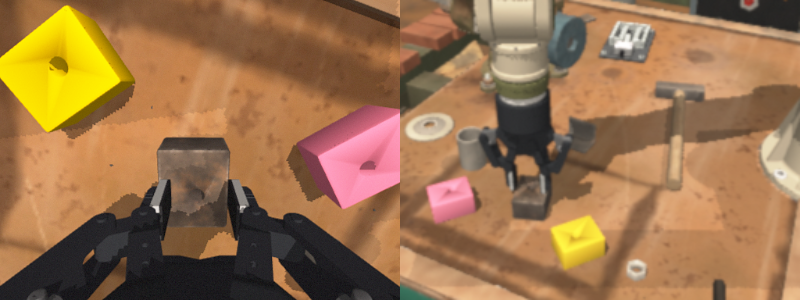

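The picture shows the block between pads at about (165,195) and (238,195), but the pads seem to lie over the top face. I'll zoom in.

```bash
python3 - <<'E'
from h import *
A=cv2.imread("pics/w2.png");B=cv2.imread("pics/s2.png")
c=lambda i,s:cv2.resize(i,s,interpolation=cv2.INTER_CUBIC)
cv2.imwrite("pics/v3.png",np.hstack([c(A[165:310,170:350],(480,387)),c(B[230:285,185:245],(310,387)[:2])]))
P=imaging.camera_params("wrist")
s=telemetry.get_state();q=s["orientation"]; A=R.from_quat([q[1],q[2],q[3],q[0]])
for dz in(0,-.005,-.010,-.019,-.027):
  for y in (-.02,.02):
    for x in(-.011,.011): u=proj(P,s["tcp_pos"]+A.apply([x,y,dz])); print(dz,y,x,np.round((u-[170,165])*2.667))
m=np.array([.4114,.2921]);th=np.radians(17.2);ex=np.array([np.cos(th),np.sin(th)]);ey=np.array([-ex[1],ex[0]])
for z in(0,.036):
  for i,j in((-1,-1),(-1,1),(1,1),(1,-1)): print(z,np.round((proj(P,[*(m+.025*i*ex+.031*j*ey),z])-[170,165])*2.667))
E
```

```text
0 -0.02 -0.011 [146. 197.]
0 -0.02 0.011 [143. 114.]
0 0.02 -0.011 [308. 197.]
0 0.02 0.011 [311. 113.]
-0.005 -0.02 -0.011 [144. 207.]
-0.005 -0.02 0.011 [141. 121.]
-0.005 0.02 -0.011 [310. 206.]
-0.005 0.02 0.011 [313. 121.]
-0.01 -0.02 -0.011 [142. 217.]
-0.01 -0.02 0.011 [139. 129.]
-0.01 0.02 -0.011 [313. 216.]
-0.01 0.02 0.011 [316. 129.]
-0.019 -0.02 -0.011 [138. 236.]
-0.019 -0.02 0.011 [134. 145.]
-0.019 0.02 -0.011 [317. 236.]
-0.019 0.02 0.011 [321. 144.]
-0.027 -0.02 -0.011 [133. 255.]
-0.027 -0.02 0.011 [129. 160.]
-0.027 0.02 -0.011 [321. 255.]
-0.027 0.02 0.011 [325. 160.]
0 [117. 251.]
0 [105.  23.]
0 [313.  22.]
0 [305. 249.]
0.036 [ 96. 337.]
0.036 [79. 67.]
0.036 [334.  65.]
0.036 [323. 335.]
```

View pics/v3.png

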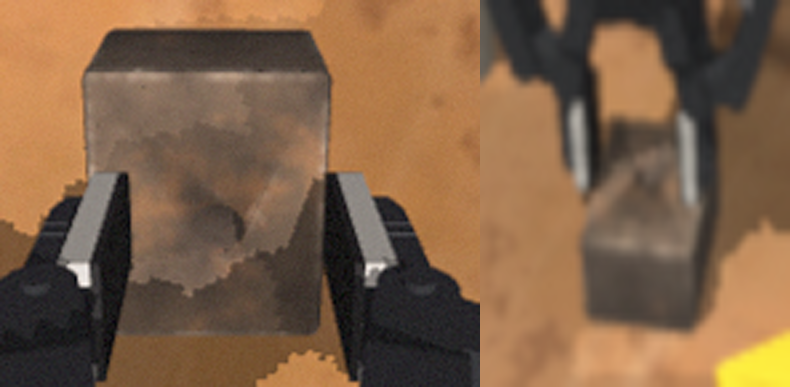

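The pads lie on top of the block, and their ends are about 28 mm behind the TCP at this gap. The block has not moved. I'll reopen, recentre and go about 25 mm lower.

{"name": "step_arm", "arguments": {"moves": [[[0,0,-8],[0,0,0],85],[[0,0,-8],[0,0,0],85],[[0,0,-8],[0,0,0],85],[[0,0,-8],[0,0,0],85],[[0,0,-8],[0,0,0],85],[[0,0,-8],[0,0,0],85],[[0,0,-8],[0,0,0],85],[[0,0,-8],[0,0,0],85]]}}

```text
clock: 3.17
tcp_pos: [0.4117, 0.2916, 0.0131]
orientation: [-0.0, 0.594, 0.805, -0.0]
wrist_force: [0.0, 0.5, 0.0]
finger_gap: 0.0851
grip_force: 0.0
```

```bash
python3 - <<'E'
from h import *
s=telemetry.get_state(); print(s["tcp_pos"],s["finger_gap"],rel([.4114,.2921,-.018],np.radians(17.2)))
E
```

```text
[0.41170414 0.29159385 0.01309181] 0.08514347346490661 (array([ 0.6, -0.1, 31.1]), array([-0.001,  0.   , -0.001]))
```

{"name": "step_arm", "arguments": {"moves": [[[0,0,8],[0,0,0],85],[[0,0,15],[0,0,0],85],[[0,0,20],[0,0,0],85],[[0,0,25],[0,0,0],85],[[0,0,28],[0,0,0],85],[[0,0,31],[0,0,0],85],[[0,0,31],[0,0,0],85]]}}

```text
clock: 3.75
tcp_pos: [0.4115, 0.2915, -0.0184]
orientation: [-0.0, 0.594, 0.805, -0.001]
wrist_force: [-0.1, 0.2, -0.2]
finger_gap: 0.0849
grip_force: 0.0
```

{"name": "step_arm", "arguments": {"moves": [[[0,0,0],[0,0,0],60],[[0,0,0],[0,0,0],55],[[0,0,0],[0,0,0],45],[[0,0,0],[0,0,0],40],[[0,0,0],[0,0,0],40],[[0,0,0],[0,0,0],40],[[0,0,0],[0,0,0],40],[[0,0,0],[0,0,0],40]], "grip_force": 80}}

```text
clock: 4.42
tcp_pos: [0.4121, 0.2918, -0.0169]
orientation: [0.0, 0.594, 0.805, 0.0]
wrist_force: [-1.3, -0.7, 6.0]
finger_gap: 0.0491
grip_force: 86.5
```

Gripped at 49 mm and 86 N. Now I plan the lift and the carry in front of the vice.

```bash
python3 - <<'E'
from h import *
P=imaging.camera_params("top")
print("vice front",[ray(P,u,158,z) for u in(258,300) for z in (.1,.235)])
y=np.radians(17.2)
for p in([.412,.292,.25],[.39,.15,.26],[.38,0,.26],[.40,-.2,.26],[.44,-.41,.25]): print(p,rel(p,y))
E
```

```text
vice front [array([0.49942755, 0.00389988, 0.1       ]), array([0.45968717, 0.00783921, 0.235     ]), array([ 0.48911868, -0.09381985,  0.1       ]), array([ 0.45099848, -0.0745225 ,  0.235     ])]
[0.412, 0.292, 0.25] (array([ 3.000e-01,  1.000e-01, -2.669e+02]), array([ 0.001, -0.   , -0.001]))
[0.39, 0.15, 0.26] (array([-129. ,  -62.7, -277. ]), array([ 0.001, -0.   , -0.001]))
[0.38, 0, 0.26] (array([-269.4, -116.5, -277.1]), array([ 0.001, -0.   , -0.001]))
[0.4, -0.2, 0.26] (array([-466.4, -156.3, -277.2]), array([ 0.001, -0.   , -0.001]))
[0.44, -0.41, 0.25] (array([-678.8, -179.9, -267.2]), array([ 0.001, -0.   , -0.001]))
```

{"name": "step_arm", "arguments": {"moves": [[[0,0,-10],[0,0,0],40],[[0,0,-30],[0,0,0],40],[[0,0,-60],[0,0,0],40],[[0,0,-95],[0,0,0],40],[[0,0,-130],[0,0,0],40],[[0,0,-165],[0,0,0],40],[[0,0,-200],[0,0,0],40],[[0,0,-235],[0,0,0],40]]}}

```text
clock: 5.08
tcp_pos: [0.4103, 0.2909, 0.2181]
orientation: [-0.001, 0.594, 0.805, -0.001]
wrist_force: [0.8, 0.9, -9.1]
finger_gap: 0.0486
grip_force: 85.6
```

{"name": "step_arm", "arguments": {"moves": [[[-20,-10,-20],[0,0,0],40],[[-50,-25,-42],[0,0,0],40],[[-82,-40,-42],[0,0,0],40],[[-115,-56,-42],[0,0,0],40],[[-150,-72,-42],[0,0,0],40],[[-185,-88,-42],[0,0,0],40],[[-220,-102,-42],[0,0,0],40],[[-255,-114,-42],[0,0,0],40]]}}

```text
clock: 5.75
tcp_pos: [0.3757, 0.0132, 0.2587]
orientation: [-0.001, 0.594, 0.805, -0.001]
wrist_force: [1.6, 0.2, -8.9]
finger_gap: 0.0486
grip_force: 85.6
```

{"name": "step_arm", "arguments": {"moves": [[[-35,-10,0],[0,0,0],40],[[-70,-18,0],[0,0,0],40],[[-105,-25,0],[0,0,0],40],[[-140,-30,0],[0,0,0],40],[[-176,-36,0],[0,0,0],40],[[-212,-42,0],[0,0,0],40],[[-248,-46,0],[0,0,0],40],[[-284,-50,0],[0,0,0],40]]}}

```text
clock: 6.42
tcp_pos: [0.4128, -0.2727, 0.2583]
orientation: [-0.002, 0.594, 0.804, 0.0]
wrist_force: [1.1, 0.5, -9.0]
finger_gap: 0.0487
grip_force: 85.6
```

{"name": "step_arm", "arguments": {"moves": [[[-35,-4,0],[0,0,-0.05],40],[[-70,-8,0],[0,0,-0.1],40],[[-100,-10,5],[0,0,-0.1],40],[[-125,-12,10],[0,0,-0.1],40],[[-140,-14,10],[0,0,-0.1],40],[[-140,-14,10],[0,0,-0.1],40],[[-140,-14,10],[0,0,-0.1],40],[[-140,-14,10],[0,0,-0.1],40]]}}

```text
clock: 7.08
tcp_pos: [0.4411, -0.4085, 0.2482]
orientation: [-0.002, 0.553, 0.833, 0.001]
wrist_force: [0.6, 0.2, -8.4]
finger_gap: 0.0487
grip_force: 85.6
```

```bash
python3 - <<'E'
from h import *
s=telemetry.get_state(); print(s)
snap("wrist","pics/w4.png"); P=imaging.camera_params("wrist"); np.savez("w4.npz",K=P["camera_matrix"],T=P["pose"])
E
```

```text
{'clock': 7.0833, 'joint_pos': array([-8.80686123e-01,  3.63354152e-01,  2.20948306e-01,  1.43203982e+00,
        3.44334831e-04,  2.91200495e-01]), 'qvel': array([ 0.01271655, -0.02217121, -0.00109218, -0.00349782, -0.00245372,
       -0.00023153]), 'tau': array([-6.17940612e-01, -5.54569244e+01,  3.38903511e+01, -1.11375642e-01,
       -4.15194116e-02, -1.26126131e-03]), 'tcp_pos': array([ 0.44109557, -0.408484  ,  0.24816914]), 'orientation': array([-1.69597082e-03,  5.52984918e-01,  8.33189247e-01,  6.94797928e-04]), 'wrist_force': array([ 0.61498478,  0.24880926, -8.38271799]), 'ft_torque': array([-0.04222732, -0.03618093,  0.01515455]), 'grip_force': 85.62276005744934, 'finger_gap': 0.04867764624475064}
```

View pics/w4.png

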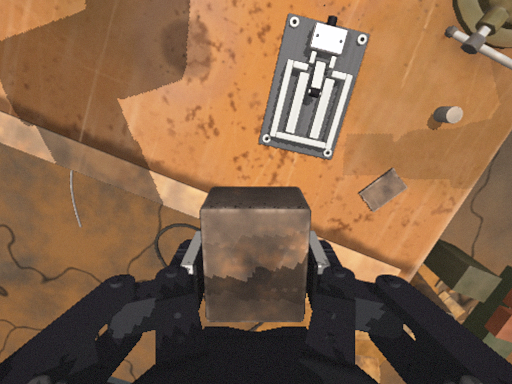

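The view shows the block held level at (255,255). The fixture has its U-shaped strips at (275–350, 60–150), the switch at (329,38), the roller at about (314,93), and screws at (294,21), (362,39), (266,139) and (328,153).

```bash
python3 - <<'E'
from h import *
a=cv2.imread("pics/w4.png"); d=np.load("w4.npz"); P=dict(camera_matrix=d["K"],pose=d["T"])
h=cv2.cvtColor(a,cv2.COLOR_BGR2HSV)
m=((h[...,2]>165)&(h[...,1]<50)).astype(np.uint8); r=np.zeros_like(m); r[5:165,255:375]=m[5:165,255:375]
C,H=cv2.findContours(r,cv2.RETR_CCOMP,cv2.CHAIN_APPROX_NONE)
for c in C:
    if cv2.contourArea(c)<25: continue
    w=np.array([ray(P,*p,.026)[:2] for p in c[:,0].astype(float)])*1000
    (cx,cy),(s1,s2),an=cv2.minAreaRect(w.astype(np.float32)); b=cv2.boundingRect(c)
    print(b,cv2.contourArea(c),"world c",round(cx,1),round(cy,1),"size",round(s1,1),round(s2,1),"ang",round(an,1))
sc=[(294,21),(362,39),(266,139),(328,153)]
w=[ray(P,*p,.010)[:2] for p in sc]; print(np.round(w,4),np.mean(w,0))
cv2.imwrite("pics/c4.png",cv2.resize(a[5:165,255:375],(450,600),interpolation=cv2.INTER_CUBIC))
E
```

```text
(310, 78, 25, 61) 491.0 world c 495.5 -311.9 size 13.9 77.5 ang 10.2
(286, 72, 23, 61) 496.5 world c 463.0 -317.4 size 12.3 77.3 ang 10.2
(311, 61, 15, 28) 221.5 world c 473.5 -275.3 size 12.5 31.7 ang 13.1
(270, 59, 83, 98) 1255.0 world c 482.9 -319.1 size 90.0 108.5 ang 10.0
(329, 56, 8, 12) 43.5 world c 483.2 -254.7 size 6.1 13.8 ang 7.1
(309, 51, 8, 12) 43.0 world c 457.4 -259.2 size 6.1 13.4 ang 8.7
(358, 34, 9, 11) 62.0 world c 505.3 -217.2 size 9.9 11.4 ang 28.8
(311, 22, 37, 32) 752.0 world c 466.3 -232.3 size 40.6 28.0 ang 9.9
(290, 16, 9, 11) 65.5 world c 418.9 -232.1 size 9.8 10.9 ang 24.9
[[ 0.4191 -0.2276]
 [ 0.5091 -0.2122]
 [ 0.4456 -0.3781]
 [ 0.5363 -0.3618]] [ 0.47752271 -0.29491722]
```

View pics/c4.png

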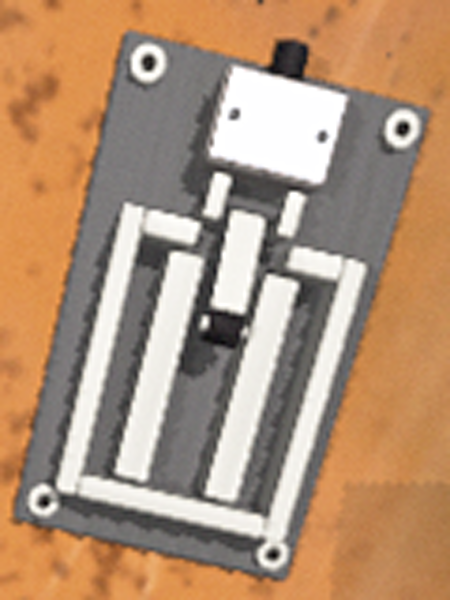

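The crop confirms the geometry: two bars inside the strips, the lever and roller between them, and the switch on the +y side. The bars' centre and the switch agree on a nest at about (0.480, -0.3145), with its x axis at 9.9°. I'll check the block in the grip and work out the move.

```bash
python3 - <<'E'
from h import *
d=np.load("w4.npz"); P=dict(camera_matrix=d["K"],pose=d["T"]); s=telemetry.get_state(); q=s["orientation"]; A=R.from_quat([q[1],q[2],q[3],q[0]])
w=np.array([ray(P,u,v,s["tcp_pos"][2]+.053) for u,v in((201,209),(311,209),(305,322),(206,321))])
print(np.round(A.inv().apply(w-s["tcp_pos"])*1000,1))
for z in(.12,.03,.0075): print(rel([.480,-.3145,z],np.radians(9.9)))
E
```

```text
[[ 30.2 -23.7 -52.9]
 [ 30.1  24.4 -52.9]
 [-30.   24.7 -53.1]
 [-29.3 -24.6 -53.1]]
(array([ 71.1,  72.2, 128.8]), array([-0.001, -0.003,  0.227]))
(array([ 70.9,  72.2, 218.8]), array([-0.001, -0.003,  0.227]))
(array([ 70.8,  72.2, 241.3]), array([-0.001, -0.003,  0.227]))
```

The block is centred in the grip to within 1 mm. I'll move above the nest and then down.

{"name": "step_arm", "arguments": {"moves": [[[20,20,20],[0,0,0.08],40],[[45,45,45],[0,0,0.16],40],[[65,66,70],[0,0,0.227],40],[[71,72,95],[0,0,0.227],40],[[71,72,115],[0,0,0.227],40],[[71,72,129],[0,0,0.227],40],[[71,72,129],[0,0,0.227],40],[[71,72,129],[0,0,0.227],40]]}}

```text
clock: 7.8
tcp_pos: [0.48, -0.3147, 0.1203]
orientation: [-0.001, 0.643, 0.766, 0.0]
wrist_force: [0.2, -0.1, -8.3]
finger_gap: 0.0486
grip_force: 85.5
```

```bash
python3 - <<'E'
from h import *
s=telemetry.get_state(); print(s["tcp_pos"],s["wrist_force"],s["finger_gap"])
for z in(.03,.0075): print(rel([.480,-.3145,z],np.radians(9.9)))
E
```

```text
[ 0.47999453 -0.31473484  0.12026556] [ 0.24896298 -0.07647204 -8.27064206] 0.048590564784446184
(array([ 0.1,  0.1, 90.3]), array([-0.001, -0.002,  0.   ]))
(array([1.000e-01, 2.000e-01, 1.128e+02]), array([-0.001, -0.002,  0.   ]))
```

{"name": "step_arm", "arguments": {"moves": [[[0,0,25],[0,0,0],40],[[0,0,50],[0,0,0],40],[[0,0,70],[0,0,0],40],[[0,0,85],[0,0,0],40],[[0,0,95],[0,0,0],40],[[0,0,102],[0,0,0],40],[[0,0,108],[0,0,0],40],[[0,0,108],[0,0,0],40]]}}

```text
clock: 8.47
tcp_pos: [0.4812, -0.3169, 0.0127]
orientation: [0.001, 0.644, 0.765, 0.0]
wrist_force: [1.1, -0.1, -7.2]
finger_gap: 0.0489
grip_force: 85.7
```

{"name": "step_arm", "arguments": {"moves": [[[0,0,2],[0,0,0],40],[[0,0,3],[0,0,0],40],[[0,0,4],[0,0,0],40],[[0,0,4],[0,0,0],40]]}}

```text
clock: 8.8
tcp_pos: [0.4812, -0.3167, 0.0089]
orientation: [0.001, 0.644, 0.765, 0.0]
wrist_force: [-0.1, -1.1, -7.6]
finger_gap: 0.0489
grip_force: 85.7
```

{"name": "step_arm", "arguments": {"moves": [[[0,0,1],[0,0,0],40],[[0,0,1.5],[0,0,0],40],[[0,0,2],[0,0,0],40],[[0,0,2],[0,0,0],40]]}}

```text
clock: 9.13
tcp_pos: [0.4809, -0.3165, 0.0071]
orientation: [0.001, 0.644, 0.765, -0.0]
wrist_force: [-0.6, 0.7, -0.8]
finger_gap: 0.0485
grip_force: 86.7
```

The bars now carry the weight, so I let go.

{"name": "step_arm", "arguments": {"moves": [[[0,0,0.5],[0,0,0],50],[[0,0,0.5],[0,0,0],54],[[0,0,0.5],[0,0,0],60],[[0,0,0.5],[0,0,0],68],[[0,0,0],[0,0,0],76],[[0,0,0],[0,0,0],76],[[0,0,0],[0,0,0],76]], "grip_force": 20}}

```text
clock: 9.72
tcp_pos: [0.4808, -0.3163, 0.0065]
orientation: [0.0, 0.644, 0.765, 0.0]
wrist_force: [-0.3, -0.0, 0.6]
finger_gap: 0.0759
grip_force: 0.0
```

{"name": "step_arm", "arguments": {"moves": [[[0,0,-5],[0,0,0],76],[[0,0,-15],[0,0,0],76],[[0,0,-35],[0,0,0],76],[[0,0,-65],[0,0,0],76],[[0,0,-100],[0,0,0],76],[[0,0,-130],[0,0,0],76],[[0,0,-150],[0,0,0],76],[[0,0,-150],[0,0,0],76]]}}

```text
clock: 10.38
tcp_pos: [0.4831, -0.3184, 0.163]
orientation: [0.005, 0.644, 0.765, -0.0]
wrist_force: [0.5, -0.0, 0.7]
finger_gap: 0.0758
grip_force: 0.0
```

```bash
python3 - <<'E'
from h import *
s=telemetry.get_state(); print(s["tcp_pos"],s["wrist_force"],s["finger_gap"],s["clock"])
a,P=snap("wrist","pics/w5.png")
cv2.imwrite("pics/c5.png",cv2.resize(cv2.imread("pics/w5.png"),(800,600)))
m=np.array([.4809,-.3165]);th=np.radians(9.9);ex=np.array([np.cos(th),np.sin(th)]);ey=np.array([-ex[1],ex[0]])
for i,j in((-1,-1),(-1,1),(1,1),(1,-1)): print(np.round(proj(P,[*(m+.025*i*ex+.031*j*ey),.060])*800/512))
print("nest",proj(P,[.48,-.3145,.06])*800/512)
E
```

```text
[ 0.48314775 -0.31835164  0.16297763] [ 0.45422037 -0.01148244  0.71101829] 0.07583155975552885 10.3833
[357. 325.]
[353. 230.]
[435. 230.]
[433. 324.]
nest [393.57909614 275.71531146]
```

View pics/c5.png

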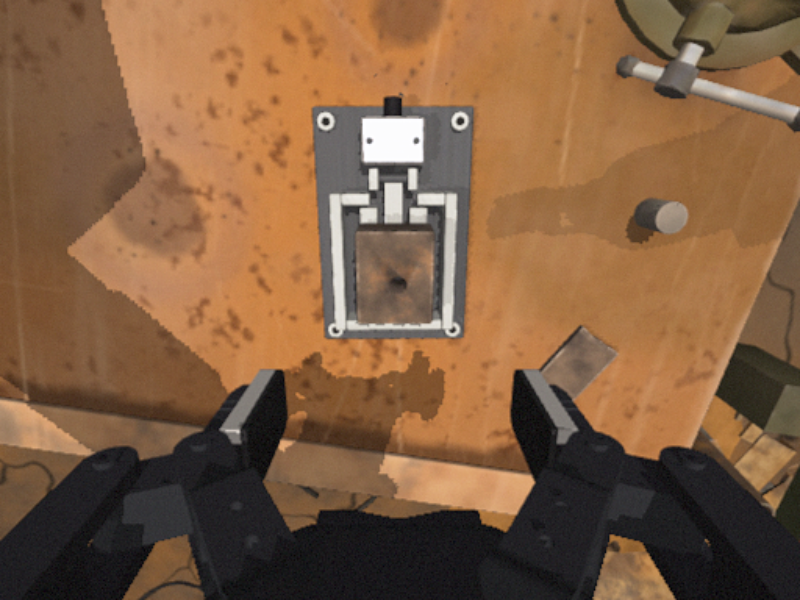

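The block lies inside the strips at (395,275), aligned with the bars, and about 3 mm toward -y by the strip gap. The lever's end is under it and the fingers are clear.

```bash
python3 -c "
from workcell import env
print(env.hand_in())"
```

```text
the job is handed in; nothing more can be done
None
```

I set the drilled block down flat in the fixture nest, about 3 mm off centre with the lever's end under it, let go and handed in at about 10.5 s; the hand-in returned no verdict.

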